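Vent the vacuum chamber and take off its glass lid

TASK

Let air into the vacuum chamber slowly: turn the lever of its vent valve (the valve with the fat tapered silencer) to half open, 45 degrees to its pipe, and leave it there. Only then lift the glass lid by its knob and set it down, knob up, in the middle of the black rubber mat. The lid is glass: grip it lightly (no more than 40 N a finger) and put it down gently without dropping or knocking it; leave the pump valve shut and everything else on the bench where it is.

Things in the scene. Friction and masses are not known exactly. Their poses are not given: they have to be found in the camera images.
- chamber: vacuum chamber, fixed to the bench: an upright steel pot 150 mm across and 125 mm high, open at the top under the lid. Origin: centre of its underside, on the bench; z up. On each side a short pipe at 65 mm height carries one ball valve: the vent valve on the +y side of this frame, the pump valve on its -y side. The pipes end 196 mm from the pot's axis.
- vent_spindle (a point): point on the vertical axis of the vent valve's lever, 135 mm from the chamber's axis along its +y, at the lever's mid-height (115 mm above the bench). The vent valve is the one whose pipe ends in a fat tapered brass silencer, 38 mm across; it is fixed to the chamber.
- vent_grip (a point): middle of the black sleeve on the vent valve's lever, 75 mm from vent_spindle. The lever is a level bar whose sleeve (65 mm long, 16 mm wide, 20 mm high) reaches from 40 to 105 mm from the spindle; this point is at the sleeve's mid-height. Free space below it down to the bench.
- vent_valve (a joint): angle of the vent valve's lever in rad: 0 = shut, lever square across its pipe, pointing along the chamber's -x; grows clockwise seen from above to 1.571 = fully open, lever in line with its pipe, pointing away from the pot; half open = 0.785 (lever at 45 degrees to its pipe). Stays where it is left; friction about 0.25 N m.
- pump_valve (a joint): angle of the pump valve's lever in rad, 0 = shut (the start) to 1.571 = open. The same valve and lever as the vent valve, on the other side of the pot, but its pipe ends in a slim ribbed hose tail 23 mm across. To be left shut.
- lid: loose round glass lid lying on the chamber's rim: disc 164 mm across and 12 mm thick, about 0.45 kg, with a black upright cylindrical knob in its middle, 32 mm across, from 15 to 55 mm above the disc's underside. Origin: centre of the disc's underside; z up through the knob.
- lid_knob (a point): point on the axis of the lid's knob, 37 mm above the lid's underside and 18 mm below the knob's top: where to grip it.
- mat: black rubber mat fixed flat on the bench, 220 x 220 mm and 6 mm thick. Origin: centre of its underside (its top is 6 mm higher).
- reagent_bottle: bystander: amber glass bottle, 70 mm across, 170 mm high; origin at the centre of its foot
- sample_jar: bystander: clear jar, 54 mm across, 80 mm high; origin at the centre of its foot
- beaker: bystander: glass beaker, 72 mm across, 90 mm high; origin at the centre of its foot
- tip_box: bystander: grey box 120 x 85 x 65 mm high; origin at the centre of its underside
- tube_rack: bystander: white rack with five capped tubes, 50 x 160 x 80 mm high; origin at the centre of its underside
Things that resemble listed ones, but are neither listed nor needed, are in the scene too. Several things have the shape of the lid; the one meant has the colours described above.

How it is judged (in metres and radians):
On the way, in this order (a step that is already met when the one before it is completed fails the run):
1. the vent valve is half open (45 degrees, within 8) with the lid still lying on the chamber (value of joint vent_valve between 0.645 and 0.925 rad and horizontal distance between lid and chamber below 0.015 m and z of lid in the frame of chamber below 0.132 m), for 0.3 s.
2. the lid is lifted clear of the chamber's rim (z of lid in the frame of chamber above 0.145 m), for 0.2 s.
At the end, for the whole second after the job is handed in: the vent valve stands at 45 degrees within 8 degrees, the pump valve is shut (within 6 degrees), and the lid lies flat, knob up and at rest on the mat, its centre within 35 mm of the mat's centre (value of joint vent_valve between 0.645 and 0.925 rad and value of joint pump_valve below 0.1 rad and horizontal distance between lid and mat below 0.035 m and z of lid in the frame of mat below 0.012 m and angle between lid's own z axis and vertical below 0.06 rad and linear speed of lid below 0.02 m/s); the robot touches nothing.
It fails at once if the lid is shifted or lifted (by more than 20 mm) while the vent valve is less than 30 degrees open (value of joint vent_valve below 0.52 rad and distance of lid from where it was at the start of the episode above 0.02 m).
It fails at once if the lid's knob is squeezed with more than 45 N a finger (90 N over both) (contact force between the fingers and lid above 90 N).
It fails at once if the lid is let go of away from the chamber more than 14 mm above the mat, or strikes or is pressed on the mat or the chamber with more than 40 N ((contact force between the fingers and lid below 0.2 N and height (world z) of lid above 0.02 m and horizontal distance between lid and chamber above 0.1 m) or contact force between lid and mat above 40 N or contact force between lid and chamber above 40 N).
It fails at once if the pump valve is opened by more than 8 degrees (value of joint pump_valve above 0.14 rad).
It fails at once if a bystander is moved by more than 25 mm or knocked over (distance of any of reagent_bottle, sample_jar, beaker, tip_box, tube_rack from where it was at the start of the episode above 0.025 m or angle between any of reagent_bottle, sample_jar, beaker, tip_box, tube_rack's own z axis and vertical above 0.4 rad).
It also fails if it takes over 54 s, if anything falls off the work surface, if the arm or the gripper's body presses on something with over 40 N, if the wrist force passes 120 N, or if a joint passes its speed limit or range.

ROBOT

A 7-joint arm with a two-finger parallel gripper is mounted at the origin on the work surface. World frame = base frame: x ahead of the robot, y to its left, z up, the work surface at z = 0. Lengths are in mm, angles in degrees, forces in N, time in s.
With the tool pointing down it reaches from about 350 to 900 mm from the base axis. Payload 19.9 kg.
Tool frame: the origin (TCP) lies at the very end of the fingers, on their centre line; the grasp point (between the pads) lies 19 mm behind it (robot.grasp_offset is the distance from the TCP to the grasp point, in mm); z points along the fingers, y is the direction in which the jaws open and shut (so a half turn about z gives the same grasp; the last joint's range is limited). The gripper opens to 85 mm and grips with 20 to 120 N. Pads are 22 mm wide; open, the fingers measure 114 mm over their backs; the gripper's body (76 mm by 85 mm) begins 54 mm behind the grasp point. The pads swing forward as they close: fully open they stand 13 mm farther back than shut.
Start: joints at [-67.981, 23.915, -0.59, 92.452, 0.269, 63.638, -3.037], TCP at [258.143, 569.178, 231.26] pointing down, gripper open.
Joint ranges: [-161.28, 161.28], [-22.2, 115.67], [-73.04, 71.86], [3.21, 147.25], [-68.34, 248.33], [10.77, 114.83], [-161.83, 161.83]. Speed limits (degrees/s): [108.29, 108.29, 136.94, 136.94, 172.46, 172.46, 172.46].

INTERFACE

Orientations are given as a 3x3 rotation matrix whose columns are the frame's x, y, z axes.
In Python, from station import robot gives the robot as it stands. The module is installed in compiled form; this text tells all that it offers.
- The arm moves only by the tool apply_moves, never from a script. Its argument "targets" is one flat list of numbers, 5 for each row, row after row: the opening, from 0 (shut) to 1 (fully open), then the shift along the tool's x, y, z in mm, then the turn about the tool's z in degrees. In form: [grip, tx, ty, tz, turn, grip, tx, ty, tz, turn, ...]. A call has 1 to 10 rows; each row shifts and turns the commanded pose from where the row before left it, along the tool's axes as they then stand; what a row does not reach is not made up. A row lasts 1/12 s, in which the tool goes at most 41.7 mm and 7.16 degrees, less where a joint would pass 70% of its speed; a pose out of reach is approached as far as the arm can. A call with a gripper value outside its range is refused whole. The fingers move at their own pace and stop on an object; "grip_force" is the grip in N (left out, the last holds). Time passes only in rows, so rows that do not move let the fingers close. It gives the time, the measured TCP pose, the force and the opening at its end, in the units of the state.
- robot.observe(): the state, without advancing time (a new reading comes with each control period).
- robot.capture(name): name is "side" or "top" or "wrist"; returns (picture, depth): 480x640x3 uint8, red, green, blue; 480x640 float32, mm along the optical axis (not along the pixel's ray), 0 where there is no reading.
- robot.camera_params(name): a dict with "vfov" (degrees; the focal length in pixels is half the picture's height over the tangent of half this angle, whatever the lens; pixels are square), "cx", "cy" (the principal point, pixels), "R" (3x3) and "t" (3): a world point X has camera coordinates R X + t. Camera axes: x right, y down, z forward; pixel columns grow to the right and rows downward; lengths in mm; the calibration is good to about 2 mm. A picture is of the moment at which its call begins: read the wrist's pose just before it. camera_params takes no time and is no camera call; for the wrist camera it gives the pose at the moment of the call.
- robot.hand_in(): hands the job in, once; it reports no verdict.
Trained networks look in the newest picture that a camera, given by its name, has taken for a name from the list of things; names that differ only in an ending like _2 or _b are one class to them, and where a whole thing is asked for, a point or a joint stands for the part that bears it (a point fixed in the world has none). Each returns a list of dicts, best first, with "p" (0 to 1); they miss things now and then, are a little off and sometimes report something else, mostly with a low value. They report only what shows in the picture. A call takes as long as a camera call. They do not tell look-alikes from the thing itself.
- robot.masks_of(camera, name): "pixels" (480x640 bool, what is visible of it) and "extent" ([left, top, right, bottom] in pixels, round what is visible of it).
- robot.tip_of(camera, name): "point" ([column, row] in pixels: a listed point, or the origin of a listed thing).
The state is a dict: "time": time; "joints": joint angles; "dq": joint speeds; "effort": joint torques, N m; "position": TCP position; "ee_rot": TCP orientation; "force": force on the tool from outside, world axes, zero at the start; "moment": the same for the moment, N m; "finger_gap": finger opening in mm.
Only numpy, scipy, OpenCV 4.12 (cv2) and the standard library are available. Lean on these libraries where they do the work, as an engineer would, in place of code of your own. Each camera call takes 0.05 s, during which the arm holds its last target. There are 200 camera calls.

## Working session

There is one attempt and no reset: what is moved stays moved. The work goes in short steps, Python scripts to look and compute and a tool call to move; the robot and the scene stay as the last step left them, time stands still between calls to the robot, and variables do not carry over. Pictures are saved under pics/ and viewed, about 8 in all and at most 12, crops included, and the job is handed in when it is done.

Besides the shell and the picture viewer there is one more tool, called after "Emit:" in YAML: its name, and indented under it one key for each argument. apply_moves: Moves the arm, as the interface text tells. Its arguments: {"type":"object","properties":{"targets":{"type":"array"},"grip_force":{"type":"number"}},"required":["targets"]}

```bash
mkdir -p pics
cat > h.py <<'E'
import numpy as np, cv2
from station import robot
def cam(n):
    p=robot.camera_params(n); f=240/np.tan(np.radians(p['vfov'])/2)
    return f,p['cx'],p['cy'],np.array(p['R']),np.array(p['t'])
def ray_z(n,uv,z):
    f,cx,cy,R,t=cam(n); d=R.T@np.array([(uv[0]-cx)/f,(uv[1]-cy)/f,1]); o=-R.T@t
    return o+d*(z-o[2])/d[2]
def cloud(n,D):
    f,cx,cy,R,t=cam(n); v,u=np.mgrid[:480,:640]
    P=np.stack([(u-cx)/f*D,(v-cy)/f*D,D],-1)
    return (P-t)@R
def proj(n,X):
    f,cx,cy,R,t=cam(n); c=R@np.array(X,float)+t; return c[0]/c[2]*f+cx,c[1]/c[2]*f+cy
E
python3 - <<'E'
from h import *
ims=[]
for n in ['top','side']:
    im,D=robot.capture(n); cv2.imwrite(f'pics/{n}0.png',im[...,::-1]); np.save(n+'0.npy',D)
    for k in ['chamber','vent_spindle','vent_grip','lid','lid_knob','mat','vent_valve','pump_valve']:
        r=robot.tip_of(n,k) if k not in('vent_valve','pump_valve') else robot.masks_of(n,k)
        print(n,k,[(np.round(a.get('point',a.get('extent')),0).tolist(),round(a['p'],2)) for a in r[:4]])
o=robot.observe(); print(o['time'],o['position'],o['ee_rot'],o['finger_gap'])
for n in ['top','side']: f,cx,cy,R,t=cam(n);print(n,f,-R.T@t)
E
```

```text
top chamber [([308.0, 144.0], 0.49)]
top vent_spindle [([309.0, 199.0], 0.85)]
top vent_grip [([309.0, 227.0], 0.86)]
top lid [([474.0, 265.0], 0.73), ([451.0, 351.0], 0.71), ([365.0, 193.0], 0.69), ([291.0, 287.0], 0.68)]
top lid_knob [([371.0, 194.0], 0.95), ([480.0, 264.0], 0.87), ([453.0, 354.0], 0.79), ([288.0, 287.0], 0.63)]
top mat [([225.0, 208.0], 0.55), ([309.0, 226.0], 0.54)]
top vent_valve [([304.0, 194.0, 317.0, 239.0], 0.66)]
top pump_valve [([420.0, 185.0, 430.0, 236.0], 0.66)]
side chamber [([390.0, 297.0], 0.6)]
side vent_spindle [([349.0, 222.0], 0.83)]
side vent_grip [([319.0, 234.0], 0.78)]
side lid [([392.0, 250.0], 0.87), ([254.0, 284.0], 0.77), ([426.0, 441.0], 0.65)]
side lid_knob [([294.0, 474.0], 0.97), ([429.0, 432.0], 0.78), ([399.0, 240.0], 0.72), ([252.0, 270.0], 0.61)]
side mat [([290.0, 208.0], 0.63)]
side vent_valve [([310.0, 216.0, 350.0, 248.0], 0.89)]
side pump_valve [([405.0, 292.0, 454.0, 332.0], 0.97)]
0.9 [258.1494347  569.18657159 231.28844786] [[-9.10703412e-01  4.13060885e-01  1.02798536e-05]
 [ 4.13060884e-01  9.10703411e-01 -6.06436670e-05]
 [-3.44114245e-05 -5.09821891e-05 -9.99999998e-01]] 85.44484361109416
top 487.2592026515594 [ 376.65203445  -76.05390134 1269.77505788]
side 537.0566604039449 [  52.09147268 -720.99725412  849.43831854]
```

View pics/top0.png

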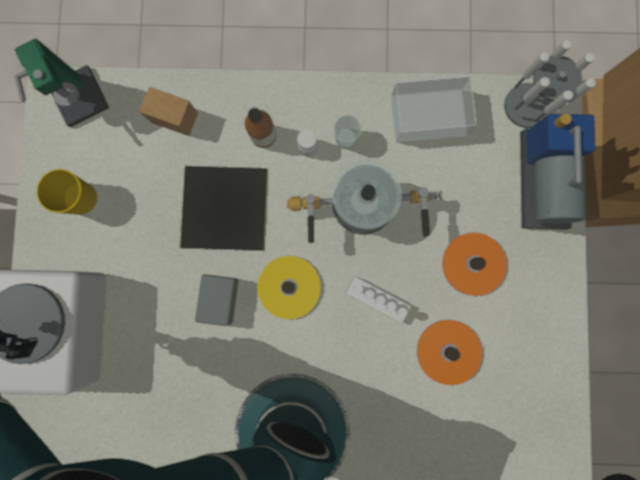

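View pics/side0.png

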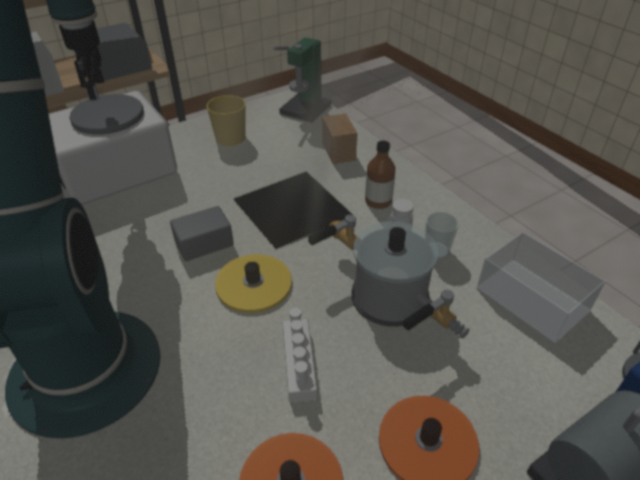

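The top view shows four lid-shaped things: glass on the pot (368,192), yellow (289,287), orange (475,265) and orange (451,352). The glass one on the chamber is the lid I want. There are two valves: the left one has the fat brass silencer (298,203) with its sleeve at (310,228), so it is the vent. The right one has the slim tail (435,196), so it is the pump. The mat is at (225,208).

```bash
cat > m.py <<'E'
from h import *
D=np.load('top0.npy'); P=cloud('top',D); im=cv2.imread('pics/top0.png')
for k,uv,z in [('knobtop',(368,190),180),('spindle',(309,199),115),('grip',(309,227),115),('grip2',(310.5,228),115),('mat',(225,208),6),('pumpgrip',(425,222),115)]:
    print(k,ray_z('top',uv,z).round(0),P[int(uv[1]),int(uv[0])].round(0))
# mat
hsv=im.max(-1); m=(hsv<45)&(abs(P[...,2])<25); m[:150]=0;m[260:]=0;m[:,:170]=0;m[:,280:]=0
print('mat',m.sum(),cv2.minAreaRect(P[m][:,:2].astype(np.float32)))
# sleeve
z=P[...,2]; 
def box(a,b,c,d):
    q=np.zeros_like(m);q[b:d,a:c]=1;return q
for n,b in [('vent',box(300,205,322,248)),('pump',box(415,200,438,243))]:
    s=b&(z>100)&(z<140); X=P[s][:,:2].astype(np.float32); print(n,s.sum(),z[s].mean(),np.median(X,0),cv2.minAreaRect(X))
s=box(325,155,410,240)&(z>128)&(z<148); X=P[s]; print('disc',s.sum(),cv2.minEnclosingCircle(X[:,:2].astype(np.float32)),np.median(X[:,2]))
s=box(350,170,390,210)&(z>165)&(z<195); X=P[s]; print('knob',s.sum(),X.mean(0) if s.any() else 0, cv2.minEnclosingCircle(X[:,:2].astype(np.float32)))
E
python3 m.py
python3 - <<'E'
import cv2
im=cv2.imread('pics/top0.png')[140:260,270:450]
cv2.imwrite('pics/crop1.png',cv2.resize(im,None,fx=4.4,fy=4.4,interpolation=cv2.INTER_CUBIC))
E
```

```text
knobtop [ 588. -167.  180.] [ 588. -166.  182.]
spindle [576. -31. 115.] [574. -31. 124.]
grip [508. -33. 115.] [507. -33. 125.]
grip2 [506. -36. 115.] [504. -36. 128.]
mat [566. 193.   6.] [565. 193.   8.]
pumpgrip [ 527. -309.  115.] [ 525. -306.  127.]
mat 903 ((563.7642822265625, 196.8874969482422), (151.42587280273438, 148.36599731445312), 42.015602111816406)
vent 253 123.02465695615415 [514.05994  -37.321743] ((516.2908325195312, -37.50098419189453), (89.51917266845703, 14.487709045410156), 1.7161797285079956)
pump 267 122.36247709992405 [ 532.7964 -306.842 ] ((536.367919921875, -308.0401306152344), (86.81941986083984, 16.119834899902344), 4.993830680847168)
disc 3555 ((586.8165283203125, -168.40377807617188), 82.15327453613281) 137.64045032863828
knob 163 [ 585.57556447 -167.53584988  179.44174876] ((586.311279296875, -168.00173950195312), 15.684967994689941)
```

View pics/crop1.png

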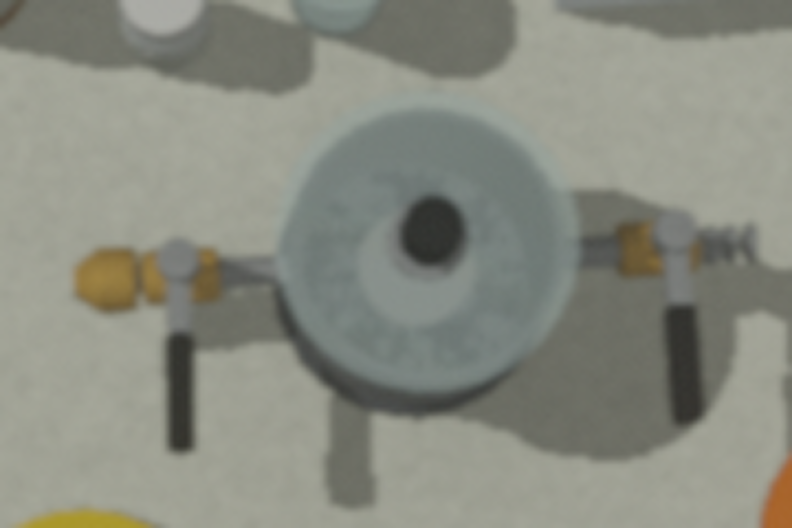

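Everything agrees with the stated sizes. The chamber axis is at about (587,-168), with yaw about 5°. The spindle is near (575,-34), the sleeve near (500,-40) and the mat near (566,193). Next I turn the jaws across the lever and travel there.

Emit:
apply_moves:
  targets: [1, 0, 0, 0, -6, 1, 0, 0, 0, -6, 1, 0, 0, 0, -6, 1, 0, 0, 0, -6, 1, 0, 0, 0, -5.6, 1, -11, -37, 0, 0, 1, -11, -37, 0, 0, 1, -11, -37, 0, 0, 1, -11, -37, 0, 0, 1, -11, -37, 0, 0]
  grip_force: 25

```text
time: 1.73
position: [330.1, 388.2, 231.4]
ee_rot: [[-0.996, -0.091, 0.0], [-0.091, 0.996, 0.0], [-0.0, 0.0, -1.0]]
force: [0.8, 1.2, 0.1]
finger_gap: 85.3
```

Emit:
apply_moves:
  targets: [1, -11, -37, 0, 0, 1, -11, -37, 0, 0, 1, -11, -37, 0, 0, 1, -11, -37, 0, 0, 1, -11, -37, 0, 0, 1, -11, -37, 0, 0, 1, -11, -37, 0, 0, 1, -11, -37, 0, 0, 1, -11, -37, 0, 0, 1, -11, -37, 0, 0]

```text
time: 2.57
position: [473.2, 29.5, 231.7]
ee_rot: [[-0.996, -0.091, 0.001], [-0.091, 0.996, 0.0], [-0.001, 0.0, -1.0]]
force: [1.6, 0.8, 0.7]
finger_gap: 85.5
```

Emit:
apply_moves:
  targets: [1, -5, -18, 0, 0, 1, -5, -18, 0, 0, 1, 0, 0, 0, 0, 1, 0, 0, 0, 0]

```text
time: 2.9
position: [486.1, -4.2, 231.3]
ee_rot: [[-0.996, -0.089, 0.0], [-0.089, 0.996, -0.0], [0.0, -0.0, -1.0]]
force: [-0.2, -0.1, -1.0]
finger_gap: 85.3
```

```bash
cat > m2.py <<'E'
from h import *
o=robot.observe(); print(o['time'],np.round(o['position'],1),np.round(o['ee_rot'],3).tolist(),np.round(o['force'],1))
im,D=robot.capture('wrist'); cv2.imwrite('pics/w1.png',im[...,::-1])
for k,z in [('vent_spindle',115),('vent_grip',115),('lid_knob',162)]:
    for a in robot.tip_of('wrist',k)[:2]: print(k,np.round(a['point']),a['p'],ray_z('wrist',a['point'],z).round(1))
P=cloud('wrist',D);z=P[...,2]
s=(D>0)&(z>100)&(z<140)&(abs(P[...,0]-520)<70)&(abs(P[...,1]+40)<30)
X=P[s][:,:2].astype(np.float32);print(s.sum(),z[s].mean() if s.any() else 0,cv2.minAreaRect(X) if s.any() else 0)
dark=s&(im.max(-1)<60)
X=P[dark][:,:2].astype(np.float32);print(dark.sum(),cv2.minAreaRect(X) if dark.any() else 0)
E
python3 m2.py
```

```text
2.9 [486.1  -4.2 231.3] [[-0.996, -0.089, 0.0], [-0.089, 0.996, -0.0], [0.0, -0.0, -1.0]] [-0.2 -0.1 -1. ]
vent_spindle [269. 351.] 0.71 [572.  -32.4 115. ]
vent_grip [268. 256.] 0.77 [500.2 -36.5 115. ]
vent_grip [147. 288.] 0.25 [ 530.6 -117.5  115. ]
lid_knob [366.  57.] 0.74 [380.1   8.9 162. ]
lid_knob [ 37. 396.] 0.66 [ 586.6 -167.1  162. ]
4166 121.12511975445629 ((527.43505859375, -33.06629943847656), (116.82227325439453, 23.9638614654541), 0.06550934165716171)
2363 ((501.1198425292969, -36.00236892700195), (64.138427734375, 15.880972862243652), 2.6122565269470215)
```

View pics/w1.png

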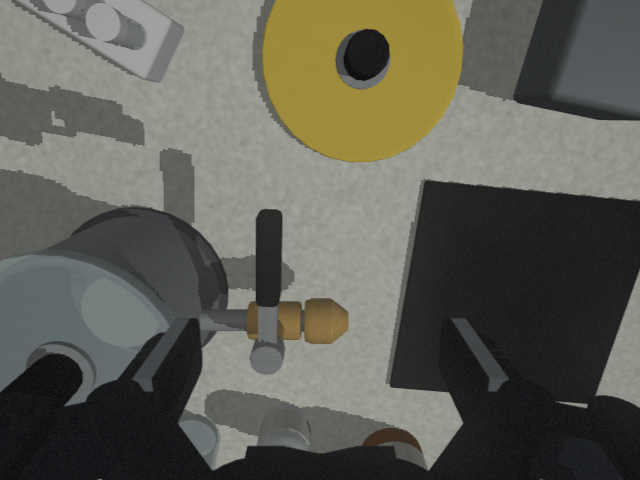

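The wrist picture shows the vent lever with its black sleeve (268,256), spindle (267,352) and brass silencer (325,320). Depth puts the sleeve's middle at (501,-36) with length 64 and width 16, which matches the description.

Emit:
apply_moves:
  targets: [1, 0, 0, 0, 2, 1, -13.2, -32.6, 0, 0, 1, 0, 0, 30, 0, 1, 0, 0, 30, 0, 1, 0, 0, 30, 0, 1, 0, 0, 25, 0, 1, 0, 0, 20, 0, 1, 0, 0, 0, 0, 1, 0, 0, 0, 0]

```text
time: 3.85
position: [500.7, -34.9, 96.2]
ee_rot: [[-0.998, -0.057, -0.002], [-0.057, 0.998, -0.0], [0.002, -0.0, -1.0]]
force: [0.4, -0.4, 1.6]
finger_gap: 85.3
```

Emit:
apply_moves:
  targets: [0, 0, 0, 0, 0, 0, 0, 0, 0, 0, 0, 0, 0, 0, 0, 0, 0, 0, 0, 0, 0, 0, 0, 0, 0, 0, 0, 0, 0, 0]
  grip_force: 25

```text
time: 4.35
position: [501.2, -35.6, 96.7]
ee_rot: [[-0.998, -0.056, 0.001], [-0.056, 0.998, -0.0], [-0.001, -0.0, -1.0]]
force: [-2.2, -2.7, 8.1]
finger_gap: 15.5
```

Emit:
apply_moves:
  targets: [0, -0.29, 6.54, 0, 5, 0, -0.29, 6.54, 0, 5, 0, -0.29, 6.54, 0, 5, 0, -0.29, 6.54, 0, 5, 0, -0.29, 6.54, 0, 5, 0, -0.29, 6.54, 0, 5, 0, -0.29, 6.54, 0, 5, 0, -0.29, 6.54, 0, 5, 0, -0.29, 6.54, 0, 5, 0, 0, 0, 0, 0]

```text
time: 5.18
position: [522.1, 17.5, 96.9]
ee_rot: [[-0.741, 0.672, 0.004], [0.672, 0.741, -0.002], [-0.004, 0.001, -1.0]]
force: [8.3, -12.4, 0.5]
finger_gap: 15.7
```

Emit:
apply_moves:
  targets: [0, 0, 0, 0, 0, 0, 0, 0, 0, 0, 1, 0, 0, 0, 0, 1, 0, 0, 0, 0, 1, 0, 0, 0, 0, 1, 0, 0, 0, 0, 1, 0, 0, 0, 0, 1, 0, 0, 0, 0]

```text
time: 5.85
position: [520.0, 19.0, 96.3]
ee_rot: [[-0.746, 0.666, -0.0], [0.666, 0.746, 0.0], [0.0, -0.0, -1.0]]
force: [0.7, -0.0, 0.1]
finger_gap: 85.0
```

Emit:
apply_moves:
  targets: [1, 0, 0, -20, 0, 1, 0, 0, -30, 0, 1, 0, 0, -40, 0, 1, 0, 0, -40, 0, 1, 0, 0, 0, 0, 1, 0, 0, 0, 0]

```text
time: 6.35
position: [521.0, 19.1, 228.3]
ee_rot: [[-0.746, 0.666, 0.004], [0.666, 0.746, 0.001], [-0.002, 0.003, -1.0]]
force: [-0.1, -0.0, -1.3]
finger_gap: 85.3
```

```bash
cat > m3.py <<'E'
from h import *
import sys
n=sys.argv[1]
o=robot.observe(); print(o['time'],np.round(o['position'],1),np.round(o['ee_rot'],3).tolist(),np.round(o['force'],1))
im,D=robot.capture('wrist'); cv2.imwrite(f'pics/{n}.png',im[...,::-1])
for k,z in [('vent_spindle',115),('vent_grip',115),('lid_knob',162)]:
    for a in robot.tip_of('wrist',k)[:3]: print(k,np.round(a['point']),a['p'],ray_z('wrist',a['point'],z).round(1))
P=cloud('wrist',D);z=P[...,2]
dark=(D>0)&(z>105)&(z<135)&(np.hypot(P[...,0]-576,P[...,1]+33)<115)&(im.max(-1)<60)
nb,L,st,_=cv2.connectedComponentsWithStats(dark.astype(np.uint8))
for i in range(1,nb):
    if st[i,4]>300:
        X=P[L==i][:,:2]; c=X.mean(0); w=np.linalg.svd(X-c,full_matrices=0)[2][0]
        print('dark',st[i],cv2.minAreaRect(X.astype(np.float32)),'axis',np.degrees(np.arctan2(w[1],w[0])))
s=(D>0)&(z>172)&(z<190)&(im.max(-1)<60)&(np.hypot(P[...,0]-587,P[...,1]+168)<40)
if s.any(): print('knob',s.sum(),P[s].mean(0),cv2.minEnclosingCircle(P[s][:,:2].astype(np.float32)))
E
python3 m3.py w2
```

```text
6.35 [521.   19.1 228.3] [[-0.746, 0.666, 0.004], [0.666, 0.746, 0.001], [-0.002, 0.003, -1.0]] [-0.1 -0.  -1.3]
vent_spindle [317. 340.] 0.83 [571.  -31.4 115. ]
vent_grip [319. 240.] 0.58 [517.2  17.9 115. ]
lid_knob [180.  62.] 0.91 [400.6  37.  162. ]
dark [ 305  195   27  100 2329] ((520.32275390625, 14.154157638549805), (15.507669448852539, 66.4583969116211), 46.30371856689453) axis -43.50845363740424
```

View pics/w2.png

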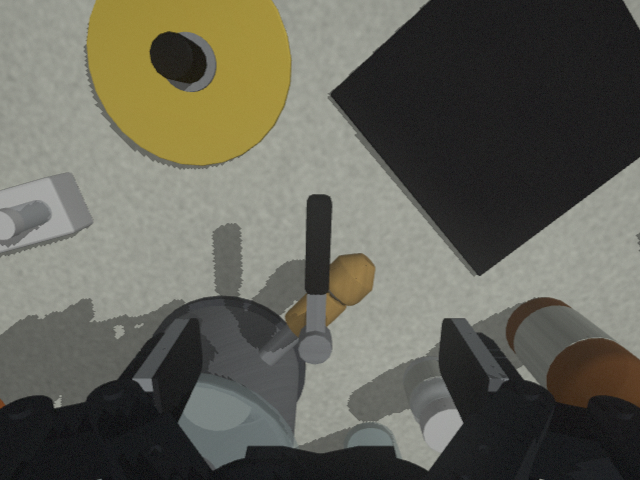

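The lever now stands at about 45° to its pipe, having turned 45–46°; sleeve (319,240), spindle (316,347). Next is the lid knob at (586.5,-167.7).

Emit:
apply_moves:
  targets: [1, -29, -16, 0, 0, 1, -29, -16, 0, 0, 1, -29, -16, 0, 0, 1, -29, -16, 0, 0, 1, -29, -16, 0, 0, 1, -28.5, -15.5, 0, 0, 1, 0, 0, 0, 0, 1, 0, 0, 0, 0, 1, 0, 0, 0, 0]
  grip_force: 28

```text
time: 7.3
position: [585.3, -167.5, 225.2]
ee_rot: [[-0.745, 0.667, -0.002], [0.667, 0.745, 0.0], [0.002, -0.001, -1.0]]
force: [0.6, 2.1, -0.6]
finger_gap: 85.3
```

```bash
python3 m3.py w3
python3 - <<'E'
from h import *
im,D=robot.capture('top'); P=cloud('top',D); z=P[...,2]
print([ (a['point'],a['p']) for a in robot.tip_of('top','mat')])
m=(im.max(-1)<45)&(abs(z)<25); m[:155]=0;m[258:]=0;m[:,:172]=0;m[:,:][:,275:]=0
m=cv2.morphologyEx(m.astype(np.uint8),cv2.MORPH_OPEN,np.ones((7,7)));
(c,s,a)=cv2.minAreaRect(np.argwhere(m)[:,::-1].astype(np.float32)); print(c,s,a,ray_z('top',c,6))
E
```

```text
7.3 [ 585.3 -167.5  225.2] [[-0.745, 0.667, -0.002], [0.667, 0.745, 0.0], [0.002, -0.001, -1.0]] [ 0.6  2.1 -0.6]
vent_spindle [484.  83.] 0.61 [576.  -34.3 115. ]
lid_knob [320. 270.] 0.83 [ 586.3 -169.2  162. ]
dark [458   0  27 104 613] ((558.5772094726562, -30.280195236206055), (10.622106552124023, 54.581085205078125), 52.74358367919922) axis -46.38325670843276
knob 3010 [ 584.6551468  -166.72146178  179.05237635] ((585.4141845703125, -167.6703338623047), 15.794658660888672)
[([225.1, 206.3], 0.7)]
(0.0, 0.0) (0.0, 0.0) 0.0 [1128.93416426  838.38814377    6.        ]
```

Emit:
apply_moves:
  targets: [1, 0, 0, 25, 0, 1, 0, 0, 25, 0, 1, 0, 0, 20, 0, 1, 0, 0, 10, 0, 1, 0, 0, 0, 0, 1, 0, 0, 0, 0]

```text
time: 8.1
position: [585.9, -168.0, 146.8]
ee_rot: [[-0.746, 0.666, -0.0], [0.666, 0.746, -0.0], [-0.0, -0.0, -1.0]]
force: [-0.3, -0.2, 0.9]
finger_gap: 85.5
```

Emit:
apply_moves:
  targets: [0.3, 0, 0, 0, 0, 0.3, 0, 0, 0, 0, 0.3, 0, 0, 0, 0, 0.3, 0, 0, 0, 0, 0.3, 0, 0, 0, 0, 0.3, 0, 0, 0, 0]
  grip_force: 28

```text
time: 8.6
position: [586.0, -167.9, 146.9]
ee_rot: [[-0.746, 0.666, 0.001], [0.666, 0.746, 0.0], [-0.001, 0.001, -1.0]]
force: [-1.1, 1.2, 5.7]
finger_gap: 31.0
```

Emit:
apply_moves:
  targets: [0, 0, 0, 0, 0, 0, 0, 0, 0, 0, 0, 0, 0, -4, 0, 0, 0, 0, -8, 0, 0, 0, 0, -14, 0, 0, 0, 0, -18, 0, 0, 0, 0, -18, 0, 0, 0, 0, -18, 0, 0, 0, 0, 0, 0, 0, 0, 0, 0, 0]

```text
time: 9.43
position: [585.9, -168.0, 226.9]
ee_rot: [[-0.746, 0.666, 0.001], [0.666, 0.746, -0.0], [-0.001, 0.001, -1.0]]
force: [0.7, -0.0, -5.3]
finger_gap: 31.3
```

Run:
```python
from h import *
im,D=robot.capture('top'); P=cloud('top',D); z=P[...,2]; im=im[...,::-1]
m=((im.max(-1)<60)&(abs(z)<25)).astype(np.uint8)
m=cv2.morphologyEx(m,cv2.MORPH_OPEN,np.ones((5,5)))
n,L,st,_=cv2.connectedComponentsWithStats(m)
for i in range(1,n):
    if st[i,4]>1500:
        c,s,a=cv2.minAreaRect(np.argwhere(L==i)[:,::-1].astype(np.float32)); print(st[i],c,s,a,ray_z('top',c,6))
s,_=robot.capture('side'); cv2.imwrite('pics/s2.png',s[...,::-1])
o=robot.observe();print(o['position'],o['force'],o['finger_gap'],o['joints'])
```

```text
[ 186  172   78   77 4749] (224.47752380371094, 209.7640380859375) (77.31950378417969, 75.11457824707031) 1.6846843957901 [560.90631079 194.46470209   6.        ]
[ 585.24343275 -167.70328375  225.33333472] [-0.10794897  0.29395917 -5.95638213] 31.2467711713527 [-11.93943571  25.47234064  33.41707092  96.09182574 -15.38287065
  63.15252478  74.15101018]
```

View pics/s2.png

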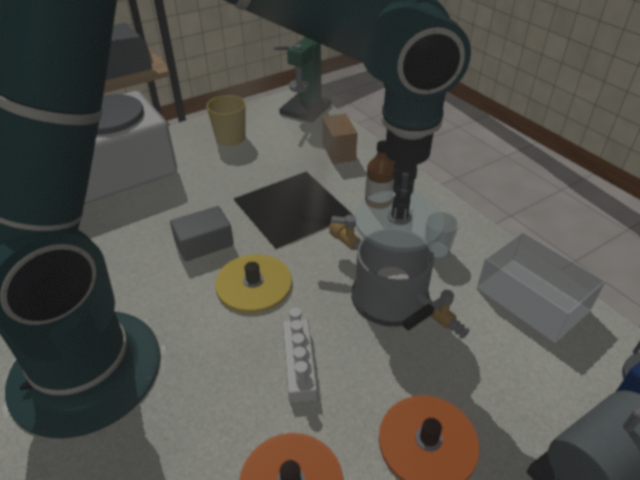

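The lid is lifted at (397,205), and the chamber stands open below it at (393,265). Now I carry it to the mat centre (565,193).

Emit:
apply_moves:
  targets: [0, 10, 10, 0, 0, 0, 16, 16, 0, 0, 0, 20, 20, 0, 0, 0, 20, 20, 0, 0, 0, 20, 20, 0, 0, 0, 20, 20, 0, 0, 0, 20, 20, 0, 0, 0, 20, 20, 0, 0, 0, 20, 20, 0, 0, 0, 20, 20, 0, 0]

```text
time: 10.37
position: [570.2, 96.0, 225.1]
ee_rot: [[-0.746, 0.666, -0.002], [0.666, 0.746, -0.001], [0.001, -0.002, -1.0]]
force: [0.8, 0.5, -4.8]
finger_gap: 31.3
```

Emit:
apply_moves:
  targets: [0, 20, 20, 0, 0, 0, 20, 20, 0, 0, 0, 18, 18, 0, 0, 0, 12, 12, 0, 0, 0, 0, 0, 0, 0, 0, 0, 0, 0, 0, 0, 0, 0, 0, 0]

```text
time: 10.95
position: [565.3, 192.6, 225.5]
ee_rot: [[-0.745, 0.667, -0.001], [0.667, 0.745, -0.001], [0.0, -0.002, -1.0]]
force: [1.4, 0.1, -4.5]
finger_gap: 31.5
```

```bash
python3 m3.py w4
```

```text
10.95 [565.3 192.6 225.5] [[-0.745, 0.667, -0.001], [0.667, 0.745, -0.001], [0.0, -0.002, -1.0]] [ 1.4  0.1 -4.5]
vent_grip [ 94. 354.] 0.89 [519.9  17.6 115. ]
lid_knob [321. 347.] 0.66 [601.4 159.7 162. ]
dark [  73  312   43   93 2833] ((524.3698120117188, 14.639429092407227), (16.285015106201172, 70.04179382324219), 46.660614013671875) axis -42.775520144371065
```

View pics/w4.png

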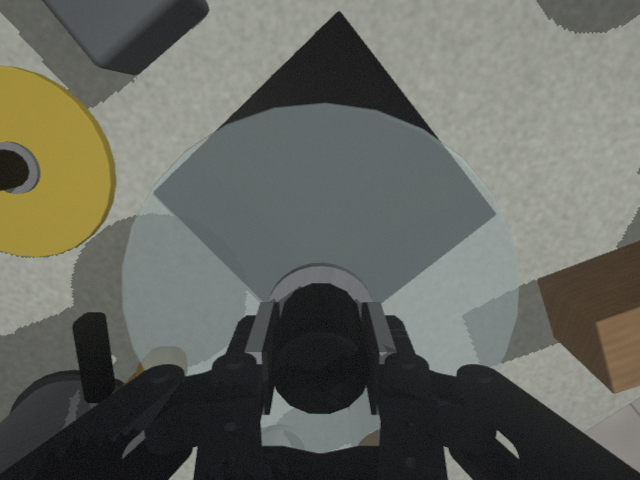

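The held lid covers the mat, whose corners show at (340,12), (155,190) and (495,213). I compute the centre from those before lowering.

Run:
```python
from h import *
a,b,c=[ray_z('wrist',p,6) for p in [(155,190),(495,213),(340,12)]]
print(a,b,c,(a+b)/2,np.linalg.norm(a-c),np.linalg.norm(b-c))
```

```text
[456.17594788  92.04033207   6.        ] [674.7769735  304.65928137   6.        ] [459.79911901 306.55469758   6.        ] [565.47646069 198.34980672   6.        ] 214.54496120418796 214.98621007898632
```

Emit:
apply_moves:
  targets: [0, 0, 0, 15, 0, 0, 0, 0, 25, 0, 0, 0, 0, 30, 0, 0, 0, 0, 30, 0, 0, 0, 0, 30, 0, 0, 0, 0, 25, 0, 0, 0, 0, 15, 0, 0, 0, 0, 8, 0, 0, 0, 0, 0, 0, 0, 0, 0, 0, 0]

```text
time: 11.98
position: [566.0, 193.3, 48.9]
ee_rot: [[-0.745, 0.667, 0.0], [0.667, 0.745, -0.0], [-0.0, 0.0, -1.0]]
force: [1.4, -0.4, -3.6]
finger_gap: 30.9
```

Emit:
apply_moves:
  targets: [0, 2, 2, 5, 0, 0, 0, 0, 5, 0, 0, 0, 0, 4, 0, 0, 0, 0, 2, 0, 0, 0, 0, 1, 0, 0, 0, 0, 0, 0, 0, 0, 0, 0, 0]

```text
time: 12.57
position: [565.4, 196.3, 31.4]
ee_rot: [[-0.745, 0.667, 0.0], [0.667, 0.745, -0.0], [-0.0, -0.0, -1.0]]
force: [0.3, 0.3, -4.9]
finger_gap: 31.3
```

Emit:
apply_moves:
  targets: [0, 0, 0, 1, 0, 0, 0, 0, 0.5, 0, 0, 0, 0, 0.5, 0, 0, 0, 0, 0, 0, 0, 0, 0, 0, 0]

```text
time: 12.98
position: [565.3, 196.3, 29.3]
ee_rot: [[-0.746, 0.666, -0.0], [0.666, 0.746, -0.0], [-0.0, -0.0, -1.0]]
force: [-0.4, 0.3, -5.2]
finger_gap: 30.9
```

Emit:
apply_moves:
  targets: [0, 0, 0, 0.5, 0, 0, 0, 0, 0.5, 0, 0, 0, 0, 0, 0, 0, 0, 0, 0, 0]

```text
time: 13.32
position: [565.3, 196.3, 28.3]
ee_rot: [[-0.746, 0.666, -0.0], [0.666, 0.746, -0.0], [-0.0, -0.0, -1.0]]
force: [-0.2, -0.1, -5.0]
finger_gap: 31.4
```

Emit:
apply_moves:
  targets: [0, 0, 0, 0.5, 0, 0, 0, 0, 0, 0, 0, 0, 0, 0, 0]

```text
time: 13.57
position: [565.4, 196.3, 28.0]
ee_rot: [[-0.746, 0.666, 0.0], [0.666, 0.746, 0.0], [-0.0, 0.0, -1.0]]
force: [-2.7, -0.1, 0.9]
finger_gap: 31.1
```

The force in z went from -5 to +0.9 N at the expected height, so the lid rests on the mat. I release it and back away.

Emit:
apply_moves:
  targets: [1, 0, 0, 0, 0, 1, 0, 0, 0, 0, 1, 0, 0, 0, 0, 1, 0, 0, 0, 0, 1, 0, 0, 0, 0, 1, 0, 0, 0, 0, 1, 0, 0, 0, 0]

```text
time: 14.15
position: [565.4, 196.3, 27.8]
ee_rot: [[-0.746, 0.666, 0.0], [0.666, 0.746, -0.0], [-0.0, 0.0, -1.0]]
force: [-0.1, 0.0, -0.6]
finger_gap: 85.3
```

Emit:
apply_moves:
  targets: [1, 0, 0, -10, 0, 1, 0, 0, -25, 0, 1, 0, 0, -35, 0, 1, 0, 0, -40, 0, 1, 0, 0, -40, 0, 1, 0, 0, -40, 0, 1, 0, 0, -20, 0, 1, 0, 0, 0, 0, 1, 0, 0, 0, 0]

```text
time: 14.9
position: [565.7, 196.4, 239.7]
ee_rot: [[-0.746, 0.666, 0.002], [0.666, 0.746, 0.001], [-0.001, 0.003, -1.0]]
force: [-0.0, 0.0, -0.4]
finger_gap: 85.1
```

```bash
python3 m3.py w5
python3 - <<'E'
from h import *
im,D=robot.capture('wrist');P=cloud('wrist',D);z=P[...,2]
s=(D>0)&(z>50)&(z<75)&(np.hypot(P[...,0]-565,P[...,1]-196)<40)&(im.max(-1)<60)
print('lid knob top',s.sum(),P[s].mean(0),P[s].std(0)[2],cv2.minEnclosingCircle(P[s][:,:2].astype(np.float32)))
t,D=robot.capture('top');cv2.imwrite('pics/t3.png',t[...,::-1])
d0=np.load('top0.npy')
E
```

```text
14.9 [565.7 196.4 239.7] [[-0.746, 0.666, 0.002], [0.666, 0.746, 0.001], [-0.001, 0.003, -1.0]] [-0.   0.  -0.4]
vent_grip [100. 346.] 0.84 [518.9  20.  115. ]
lid_knob [318. 214.] 0.68 [543.5 212.1 162. ]
dark [  79  307   40   84 2354] ((519.8905639648438, 16.69365692138672), (17.180770874023438, 62.09260559082031), 46.827598571777344) axis -42.951062838918176
lid knob top 1193 [563.67303021 196.10448864  59.05412308] 1.436772782759571 ((564.595703125, 195.62205505371094), 15.836902618408203)
```

View pics/w5.png

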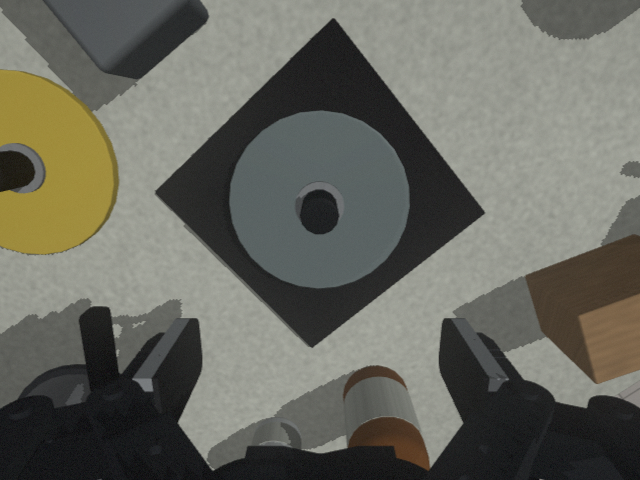

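View pics/t3.png

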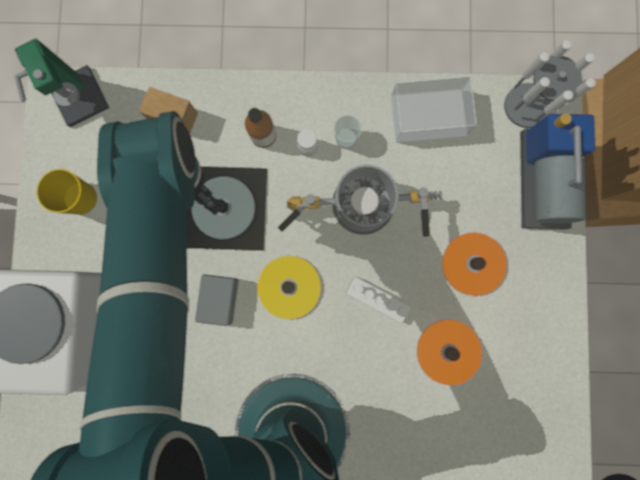

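The wrist view shows the lid flat and knob up at (320,199), in the middle of the mat. The top view shows the vent lever at about 45° (290,218), the pump lever unmoved (425,222) and the bystanders in place.

```bash
python3 -c "
from station import robot
print(robot.hand_in())"
```

```text
the job is handed in; nothing more can be done
None
```

I turned the vent valve to half open, then lifted the glass lid with a 28 N grip and set it down in the middle of the mat. The job is handed in, but no verdict was reported, so these are my own last checks:

- **Vent valve:** the lever had turned about 45–46° from shut, by the camera depth and by the arm's own rotation. Working instead from the chamber's estimated direction gave about 43–48°, which is still within the 8° allowed.
- **Lid:** it lies flat and knob up, with its centre at about (565, 196) mm. The mat's centre is at (565, 193) to (565, 198) mm, depending on the view. The knob's top is at about 59 mm; 61 mm is expected, and the calibration is good to about 2 mm. The lid touched down with only a few newtons.
- **Everything else:** the pump lever and the bystanders look unmoved in the top picture (checked by eye only). The gripper is open, well above the lid and touching nothing.

Two readings disagreed along the way. One estimate of the mat's centre was a few mm off because part of the mat's edge was missing from its mask, so I used the visible corners. In the last view the network also reported the knob about 27 mm off, because I had converted it at the old lid height; the depth measurement replaced it.

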